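Seat the pigment caps, then lift the caddy and hold it level

TASK

Two of the pots in the wooden caddy have caps that are not pushed fully home: with the caddy still standing on the desk, press those caps down until they are seated. Then take the caddy by its handle bar, lift it, pots and all, about ten centimetres straight up off the desk and hold it there level and still; finish while still holding it. Do not tip the caddy, and leave the bowls and the other things on the desk where they are.

Things in the scene. Friction and masses are not known exactly. Their poses are not given: they have to be found in the camera images.
- caddy: wooden carrying caddy standing loose on the desk: pale tray 176 x 176 mm, rim 30 mm high, floor 6 mm thick, 6 mm walls, a cross of 6 mm dividers making four wells, one pot in each, pot centres 42.5 mm in x and in y from the caddy's middle. A 10 x 30 mm post at each x end, 136 mm tall. Origin: centre of the underside; x along the handle bar, z up. Caddy with pots weighs 0.6 to 0.95 kg in all.
- caddy_handle: the caddy's dark wooden handle bar, fixed to the posts: 176 mm long (along caddy x), 18 mm wide (y), 22 mm tall. Origin: centre of the bar, 125 mm above the caddy's underside, over its middle, close to above the centre of mass; the seated cap tops lie 46 mm below its centre.
- pot_red: red plastic pigment pot, closed, 72 mm across, 52 mm to its shoulder, standing loose with a little play in one of the caddy's wells (its floor is 6 mm above the caddy's underside). Origin: centre of its underside; z up.
- cap_red_top (a point): centre of the top face of the red pot's push-on cap (white, 58 mm across, 20 mm tall, with a red disc on top); 73 mm above the pot's underside when the cap is home. A cap that is not home shows a black ring of the pot's neck under it.
- cap_red (a joint): how far the red pot's cap stands up from fully home, in m: 0 is home on the pot's shoulder, at most 0.012. It slides stiffly straight down: about 5 N pushes it, it stops hard at 0 and stays where it is left.
- pot_blue: blue plastic pigment pot, closed, 72 mm across, 52 mm to its shoulder, standing loose with a little play in one of the caddy's wells (its floor is 6 mm above the caddy's underside). Origin: centre of its underside; z up.
- cap_blue_top (a point): centre of the top face of the blue pot's push-on cap (white, 58 mm across, 20 mm tall, with a blue disc on top); 73 mm above the pot's underside when the cap is home. A cap that is not home shows a black ring of the pot's neck under it.
- cap_blue (a joint): how far the blue pot's cap stands up from fully home, in m: 0 is home on the pot's shoulder, at most 0.012. It slides stiffly straight down: about 5 N pushes it, it stops hard at 0 and stays where it is left.
- pot_green: green plastic pigment pot, closed, 72 mm across, 52 mm to its shoulder, standing loose with a little play in one of the caddy's wells (its floor is 6 mm above the caddy's underside). Origin: centre of its underside; z up.
- cap_green_top (a point): centre of the top face of the green pot's push-on cap (white, 58 mm across, 20 mm tall, with a green disc on top); 73 mm above the pot's underside when the cap is home. A cap that is not home shows a black ring of the pot's neck under it.
- cap_green (a joint): how far the green pot's cap stands up from fully home, in m: 0 is home on the pot's shoulder, at most 0.012. It slides stiffly straight down: about 5 N pushes it, it stops hard at 0 and stays where it is left.
- pot_yellow: yellow plastic pigment pot, closed, 72 mm across, 52 mm to its shoulder, standing loose with a little play in one of the caddy's wells (its floor is 6 mm above the caddy's underside). Origin: centre of its underside; z up.
- cap_yellow_top (a point): centre of the top face of the yellow pot's push-on cap (white, 58 mm across, 20 mm tall, with a yellow disc on top); 73 mm above the pot's underside when the cap is home. A cap that is not home shows a black ring of the pot's neck under it.
- cap_yellow (a joint): how far the yellow pot's cap stands up from fully home, in m: 0 is home on the pot's shoulder, at most 0.012. It slides stiffly straight down: about 5 N pushes it, it stops hard at 0 and stays where it is left.
- bowl_a: white porcelain paint bowl, 96 mm across, 32 mm high, near the caddy. Origin: centre of underside. Bystander.
- bowl_b: blue porcelain paint bowl, 96 mm across, 32 mm high, near the caddy. Origin: centre of underside. Bystander.
- bowl_c: white porcelain paint bowl, 96 mm across, 32 mm high, at the far side. Origin: centre of underside. Bystander.
- ink_bottle: amber bottle with black cap, 48 mm across, 85 mm high, to the left. Origin: centre of underside. Bystander.
- tumbler: empty drinking glass, 68 mm across, 100 mm high, to the right. Origin: centre of underside. Bystander.
- eraser: white eraser 50 x 24 x 14 mm, to the left. Origin: centre of underside. Bystander.
Mind the look-alikes: they are no part of the job. What is shaped like the pot_green but purple or turquoise is not meant.

How it is judged:
By the outcome, as a careful person would: the job done as asked, in the order asked, and still so for the second after the job is handed in, while the arm keeps its last pose, push and grip.
It also fails if it takes over 50 s, if anything falls off the work surface, if the arm or the gripper's body presses on something with over 40 N, if the wrist force passes 120 N, or if a joint passes its speed limit or range.

ROBOT

A 7-joint arm with a two-finger parallel gripper is mounted at the origin on the work surface. World frame = base frame: x ahead of the robot, y to its left, z up, the work surface at z = 0. Lengths are in m, angles in rad, forces in N, time in s.
With the tool pointing down it reaches from about 0.4 to 0.85 m from the base axis. Payload 4.5 kg.
Tool frame: the origin (TCP) lies at the very end of the fingers, on their centre line; the grasp point (between the pads) lies 19 mm behind it (r.hold_point_z is the distance from the TCP to the grasp point, in m); z points along the fingers, y is the direction in which the jaws open and shut (so a half turn about z gives the same grasp; the last joint's range is limited). The gripper opens to 85 mm and grips with 20 to 120 N. Pads are 22 mm wide; open, the fingers measure 114 mm over their backs; the gripper's body (76 mm by 85 mm) begins 54 mm behind the grasp point. The pads swing forward as they close: fully open they stand 13 mm farther back than shut.
Start: joints at [-1.245, 0.689, -0.195, 1.565, 0.157, 0.902, -0.215], TCP at [0.18, 0.599, 0.231] pointing down, gripper open.
Joint ranges: [-3.01, 3.01], [-0.46, 2.08], [-1.47, 1.51], [0.13, 2.56], [-1, 4.14], [0.04, 2.09], [-2.66, 2.66]. Speed limits (rad/s): [2.57, 2.57, 3.14, 3.14, 3.14, 3.14, 3.14].

INTERFACE

Orientations are given as a rotation vector (axis times angle).
In Python, from bench import monitor, optics, r gives the robot as it stands.
- The arm moves only by the shell command python3 -m handwheel 'ROWS'. ROWS is JSON, a list of rows, each an object with "claw": the closure, from -1 (fully open) to 1 (shut); "linear": the shift along the tool's x, y, z in units of 25 mm (1.0 is 25 mm), a list of three; "turn": the turn about the tool's z in units of 6 degrees (1.0 is 6 degrees). A call has 1 to 5 rows; each row shifts and turns the pose as measured when the row begins, along the tool's axes as they then stand; what a row does not reach is not made up. A row lasts 1/12 s, in which the tool goes at most 41.7 mm and 7.16 degrees, less where a joint would pass 70% of its speed; a pose out of reach is approached as far as the arm can. A call is refused whole if a number of a shift passes 1 or a number of a turn 1, either way. A call with a gripper value outside its range is refused whole. The fingers move at their own pace and stop on an object; the grip force is fixed at half the most. Time passes only in rows, so rows that do not move let the fingers close. It gives the time, the measured TCP pose, the force and the opening at its end, in the units of the state.
- monitor.sense(): the state, without advancing time (a new reading comes with each control period).
- optics.get_image(name): name is "side" or "top"; returns the picture (420x560x3 uint8, blue, green, red); there is no depth.
- optics.calibration(name): a dict with "camera_matrix" (3x3 intrinsics, pixels), "distortion" ([k1, k2, p1, p2, k3] as OpenCV has them; the pictures are not rectified), "pose" (4x4, takes a point from camera to world coordinates). Camera axes: x right, y down, z forward; pixel columns grow to the right and rows downward; lengths in m; the calibration is good to about 2 mm. A picture is of the moment at which its call begins. calibration takes no time and is no camera call.
- r.hand_in(): hands the job in, once; it reports no verdict.
The state is a dict: "t": time; "joint_pos": joint angles; "qvel": joint speeds; "tau": joint torques, N m; "eef_pos": TCP position; "eef_rot": TCP orientation; "contact_force": force on the tool from outside, world axes, zero at the start; "torque": the same for the moment, N m; "width": finger opening in m.
Only numpy, scipy, OpenCV 4.12 (cv2) and the standard library are available. Lean on these libraries where they do the work, as an engineer would, in place of code of your own. Each camera call takes 0.05 s, during which the arm holds its last target.

## Working session

There is one attempt and no reset: what is moved stays moved. The work goes in short steps, Python scripts to look and compute and a shell command to move; the robot and the scene stay as the last step left them, time stands still between calls to the robot, and variables do not carry over. Pictures are saved under pics/ and viewed, and the job is handed in when it is done.

```bash
ls; mkdir -p pics; python3 - <<'E'
from bench import monitor, optics, r
import cv2,numpy as np
s=monitor.sense(); print(s)
for n in("side","top"):
    im=optics.get_image(n); cv2.imwrite(f"pics/{n}0.png",im)
    c=optics.calibration(n); print(n,np.array(c["camera_matrix"]).round(1).tolist(),c["distortion"],np.array(c["pose"]).round(4).tolist())
E
```

```text
pics
{'t': 0.0, 'joint_pos': array([-1.24519724,  0.68995477, -0.19450182,  1.56640601,  0.15728166,
        0.90249451, -0.21509298]), 'qvel': array([ 1.85361892e-04,  6.48597168e-04, -1.01382877e-03, -3.62320879e-04,
       -8.27223833e-04,  1.82885352e-03, -8.12857319e-05]), 'tau': array([-7.74725709e-05, -5.39621007e+01, -1.26650881e+00, -1.58544230e+01,
        9.09362629e-03,  9.61578044e-03, -1.22278090e-05]), 'eef_pos': array([0.1796547 , 0.5979145 , 0.23048546]), 'eef_rot': array([-4.56590580e-01, -3.10809469e+00,  2.93462132e-03]), 'contact_force': array([ 0.38180439, -0.01904178, -0.76848358]), 'torque': array([-0.02615006,  0.04090365,  0.01787541]), 'width': 0.08527444041611706}
side [[481.0, 0.0, 279.9], [0.0, 481.0, 208.0], [0.0, 0.0, 1.0]] [-0.02848505  0.          0.          0.          0.        ] [[-0.9461, -0.1589, 0.2824, 0.2009], [-0.3238, 0.4934, -0.8073, 1.1434], [-0.011, -0.8552, -0.5182, 0.829], [0.0, 0.0, 0.0, 1.0]]
top [[536.0, 0.0, 275.7], [0.0, 536.0, 211.3], [0.0, 0.0, 1.0]] [-0.01997098  0.          0.          0.          0.        ] [[0.0188, -0.9967, 0.0786, 0.4449], [-0.9998, -0.0188, 0.0015, -0.0003], [-0.0001, -0.0786, -0.9969, 2.074], [0.0, 0.0, 0.0, 1.0]]
```

View pics/side0.png

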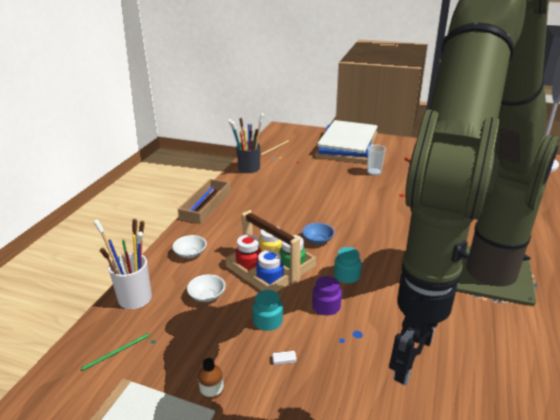

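View pics/top0.png

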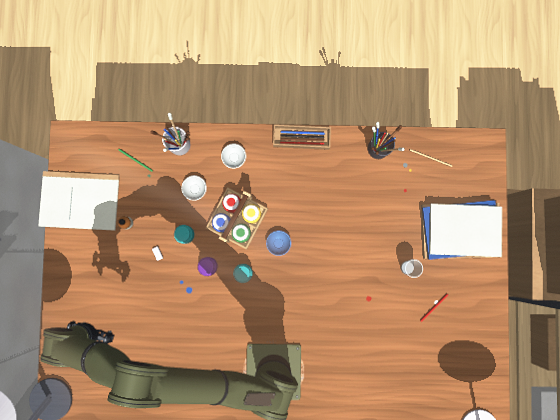

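```bash
python3 - <<'E'
import cv2
a=cv2.imread("pics/side0.png")[195:300,205:345]; cv2.imwrite("pics/side0c.png",cv2.resize(a,None,fx=5.5,fy=5.5,interpolation=cv2.INTER_CUBIC))
a=cv2.imread("pics/top0.png")[165:265,180:300]; cv2.imwrite("pics/top0c.png",cv2.resize(a,None,fx=6,fy=6,interpolation=cv2.INTER_CUBIC))
E
```

```text
(no output)
```

View pics/side0c.png

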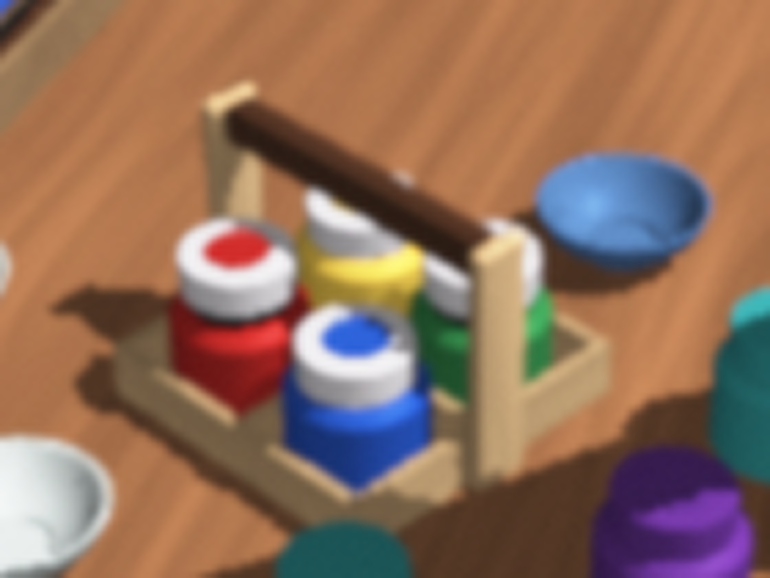

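View pics/top0c.png

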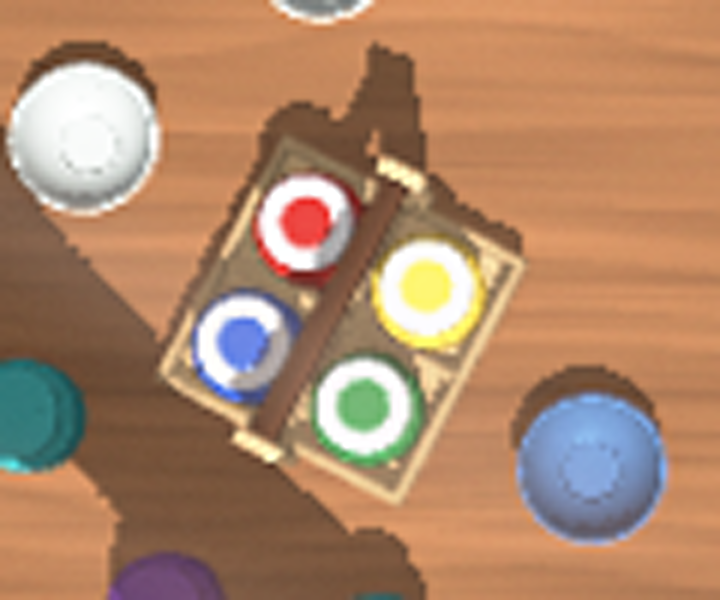

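Red shows the black neck ring. The second raised cap isn't obvious yet, so I'll fit the caddy pose and compare each cap's height with the seated value.

```bash
cat > h.py <<'E'
import numpy as np,cv2
from bench import monitor, optics, r
from scipy.optimize import least_squares
def cal(n):
    c=optics.calibration(n); return np.array(c["camera_matrix"]),np.array(c["distortion"]),np.array(c["pose"])
def ray(n,p):
    K,d,T=cal(n); u=cv2.undistortPoints(np.array([[p]],float),K,d)[0,0]
    return T[:3,3],T[:3,:3]@np.array([u[0],u[1],1])
def atz(n,p,z):
    o,v=ray(n,p); return o+v*(z-o[2])/v[2]
def proj(n,P):
    K,d,T=cal(n); W=np.linalg.inv(T); q,_=cv2.projectPoints(np.array(P,float).reshape(-1,3),cv2.Rodrigues(W[:3,:3])[0],W[:3,3],K,d); return q[:,0]
def tri(a,b):
    o1,v1=ray("top",a);o2,v2=ray("side",b)
    s=np.linalg.lstsq(np.c_[v1,-v2],o2-o1,rcond=None)[0]
    p,q=o1+s[0]*v1,o2+s[1]*v2; return (p+q)/2,np.linalg.norm(p-q)
T=lambda x,y:(180+(x+.5)/6-.5,165+(y+.5)/6-.5)
S=lambda x,y:(205+(x+.5)/5.5-.5,195+(y+.5)/5.5-.5)
E
python3 - <<'E'
from h import *
a=atz("top",T(401,175),.136);b=atz("top",T(258,446),.136)
print(a,b,(a+b)/2,np.linalg.norm(a-b),np.degrees(np.arctan2(*(a-b)[1::-1])))
cs=[atz("top",T(*p),.03) for p in((283,135),(523,262),(400,502),(160,375))]
print(np.round(cs,4),np.mean(cs,0),[round(np.linalg.norm(cs[i]-cs[i-1]),4) for i in range(4)], [round(np.degrees(np.arctan2(*(cs[i]-cs[i-1])[1::-1])),1) for i in range(4)])
for n,t,s in(("red",(306,223),(238,249)),("blue",(243,343),(357,337))):
    print(n,tri(T(*t),S(*s)), "seated z .079")
for n,t in(("red",(306,223)),("blue",(243,343)),("yellow",(428,286)),("green",(364,405))):
  for dz in (0,.01):
    p=atz("top",T(*t),.079+dz); print(n,p.round(4),proj("side",p)-.0)
E
```

```text
[0.65961043 0.11047786 0.136     ] [0.49391074 0.19280372 0.136     ] [0.57676059 0.15164079 0.136     ] 0.1850241465316762 -26.41992044184764
[[0.6957 0.1927 0.03  ]
 [0.617  0.0374 0.03  ]
 [0.4628 0.1124 0.03  ]
 [0.5405 0.2669 0.03  ]] [0.57901287 0.1523428  0.03      ] [np.float64(0.172), np.float64(0.174), np.float64(0.1714), np.float64(0.173)] [np.float64(-25.6), np.float64(-116.9), np.float64(154.1), np.float64(63.3)]
red (array([0.63361178, 0.17139246, 0.08763347]), np.float64(0.0006384171564953309)) seated z .079
blue (array([0.55854406, 0.20934046, 0.07876432]), np.float64(0.0012118231746094691)) seated z .079
red [0.6347 0.1722 0.079 ] [[247.38533615 242.58312115]]
red [0.6338 0.1714 0.089 ] [[247.66337816 239.42215877]]
blue [0.5591 0.2095 0.079 ] [[269.03764543 255.76669801]]
blue [0.5585 0.2084 0.089 ] [[269.29730947 252.45756375]]
yellow [0.5968 0.0953 0.079 ] [[270.33788301 229.86762375]]
yellow [0.596  0.0948 0.089 ] [[270.57634181 226.84243675]]
green [0.522  0.1334 0.079 ] [[291.6583923  242.12971429]]
green [0.5216 0.1327 0.089 ] [[291.87806785 238.96779402]]
```

```bash
python3 - <<'E'
import cv2
a=cv2.imread("pics/side0.png")[225:275,230:310]; cv2.imwrite("pics/side0d.png",cv2.resize(a,None,fx=10,fy=10,interpolation=cv2.INTER_LANCZOS4))
E
```

```text
(no output)
```

View pics/side0d.png

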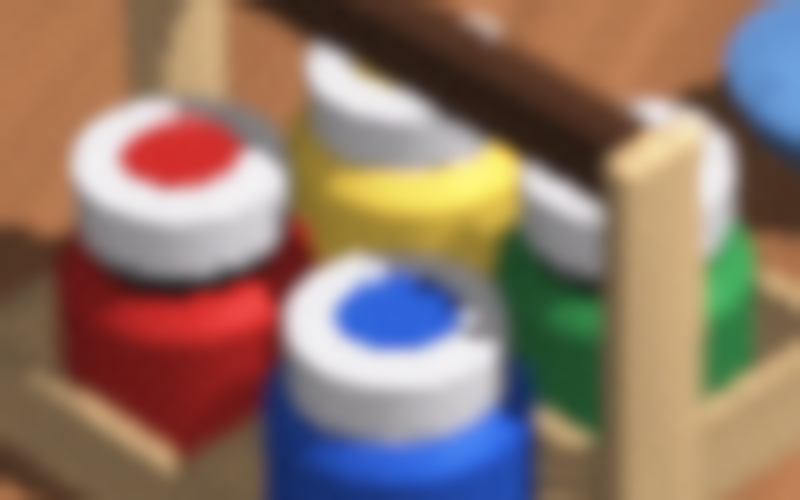

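```bash
python3 - <<'E'
from h import *
im=cv2.imread("pics/side0.png")[225:275,230:310]
th=np.linspace(0,2*np.pi,60)
out=[]
for dz in(0,.009):
  B=cv2.resize(im,None,fx=10,fy=10,interpolation=cv2.INTER_LANCZOS4)
  for n,t in(("red",(306,223)),("blue",(243,343)),("yellow",(428,286)),("green",(364,405))):
    p=atz("top",T(*t),.079+dz)
    for z in(0,-.02):
      q=proj("side",np.c_[p[0]+.029*np.cos(th),p[1]+.029*np.sin(th),0*th+p[2]+z])
      q=((q-[230,225]+.5)*10-.5).astype(int)
      cv2.polylines(B,[q.reshape(-1,1,2)],True,(255,0,255),1)
  cv2.imwrite(f"pics/cap{int(dz*1000)}.png",B)
E
```

```text
(no output)
```

View pics/cap0.png

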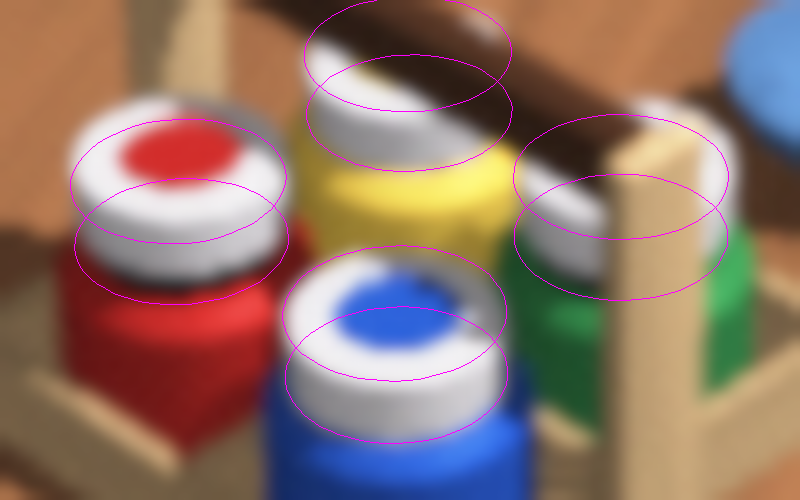

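View pics/cap9.png

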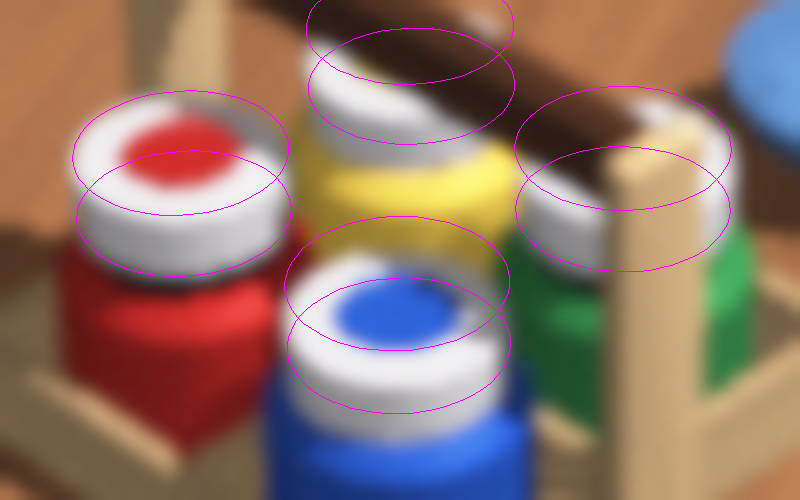

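Overlays: with caps modelled seated, the outlines fit blue and yellow. Red (crop 180,190) and green (crop 620,200, dark ring at 580,275) fit with the cap about 7–9 mm up. So red and green are the ones to press. The purple and turquoise pots outside the caddy are the look-alikes. The caddy centre is about (0.578, 0.152) with yaw −26.4°.

```bash
cat >> h.py <<'E'
def go(t,yaw=63.6):
    s=monitor.sense(); R=cv2.Rodrigues(s["eef_rot"])[0]
    d=R.T@(np.array(t)-s["eef_pos"]); ang=np.degrees(np.arctan2(R[1,1],R[0,1]))
    e=-((yaw-ang+90)%180-90)
    print("t%.2f pos"%s["t"],s["eef_pos"].round(4),"units",(d/.025).round(2),"turn",round(e/6,2),"tilt",np.degrees(np.arccos(-R[2,2])).round(2),"F",s["contact_force"].round(1),"w",round(s["width"],4),"q7",s["joint_pos"][6].round(2))
E
python3 -m handwheel '[{"claw":1,"linear":[0,0,0],"turn":0.8},{"claw":1,"linear":[0,0,0],"turn":0.8}]'
python3 -c "
from h import *
go((.634,.1715,.2))"
```

```text
t: 0.27
eef_pos: [0.1796, 0.5971, 0.2295]
eef_rot: [-0.722, -3.057, 0.006]
contact_force: [-0.2, -0.4, 0.9]
width: 0.0639
t0.27 pos [0.1796 0.5971 0.2295] units [-23.87  -7.09   1.22] turn -0.03 tilt 0.24 F [-0.2 -0.4  0.9] w 0.0639 q7 -0.35
```

```bash
python3 -m handwheel '[{"claw":1,"linear":[-1,-0.3,0],"turn":0},{"claw":1,"linear":[-1,-0.3,0],"turn":0},{"claw":1,"linear":[-1,-0.3,0],"turn":0},{"claw":1,"linear":[-1,-0.3,0],"turn":0},{"claw":1,"linear":[-1,-0.3,0],"turn":0}]'
python3 -c "
from h import *
go((.634,.1715,.2))"
```

```text
t: 0.68
eef_pos: [0.2683, 0.5092, 0.2266]
eef_rot: [-0.703, -3.054, 0.008]
contact_force: [-0.5, 0.4, 0.3]
width: 0.0006
t0.68 pos [0.2683 0.5092 0.2266] units [-19.07  -5.74   0.98] turn 0.08 tilt 0.53 F [-0.5  0.4  0.3] w 0.0006 q7 -0.17
```

```bash
for i in 1; do
python3 -m handwheel '[{"claw":1,"linear":[-1,-0.3,0],"turn":0},{"claw":1,"linear":[-1,-0.3,0],"turn":0},{"claw":1,"linear":[-1,-0.3,0],"turn":0},{"claw":1,"linear":[-1,-0.3,0],"turn":0},{"claw":1,"linear":[-1,-0.3,0],"turn":0}]'
python3 -m handwheel '[{"claw":1,"linear":[-1,-0.3,0],"turn":0},{"claw":1,"linear":[-1,-0.3,0],"turn":0},{"claw":1,"linear":[-1,-0.3,0],"turn":0},{"claw":1,"linear":[-1,-0.3,0],"turn":0},{"claw":1,"linear":[-1,-0.3,0],"turn":0}]'
python3 -m handwheel '[{"claw":1,"linear":[-1,-0.3,0],"turn":0},{"claw":1,"linear":[-1,-0.3,0],"turn":0},{"claw":1,"linear":[-1,-0.3,0],"turn":0},{"claw":1,"linear":[-1,-0.3,0],"turn":0},{"claw":1,"linear":[-1,-0.3,0],"turn":0}]'
done
python3 -c "
from h import *
go((.634,.1715,.2))"
```

```text
t: 1.1
eef_pos: [0.3674, 0.4146, 0.2243]
eef_rot: [-0.701, -3.053, 0.015]
contact_force: [0.1, -0.3, -0.4]
width: 0.0001
t: 1.52
eef_pos: [0.4667, 0.32, 0.2221]
eef_rot: [-0.699, -3.051, 0.021]
contact_force: [0.0, 0.6, -0.2]
width: 0.0002
t: 1.93
eef_pos: [0.5658, 0.2254, 0.2196]
eef_rot: [-0.699, -3.047, 0.026]
contact_force: [0.3, -0.1, -0.4]
width: 0.0
t1.93 pos [0.5658 0.2254 0.2196] units [-3.4  -0.74  0.76] turn 0.1 tilt 1.31 F [ 0.3 -0.1 -0.4] w 0.0 q7 0.51
```

```bash

python3 -m handwheel '[{"claw":1,"linear":[-1,-0.2,0],"turn":0},{"claw":1,"linear":[-1,-0.2,0],"turn":0},{"claw":1,"linear":[-0.8,-0.2,0.2],"turn":0.1},{"claw":1,"linear":[-0.2,-0.1,0.2],"turn":0},{"claw":1,"linear":[0,0,0],"turn":0}]'
python3 -c "
from h import *
go((.634,.1715,.15))"
```

```text
t: 2.35
eef_pos: [0.631, 0.1654, 0.2059]
eef_rot: [-0.731, -3.039, 0.036]
contact_force: [0.3, 0.1, 1.0]
width: -0.0001
t2.35 pos [0.631  0.1654 0.2059] units [-0.02  0.33  2.23] turn -0.11 tilt 1.57 F [0.3 0.1 1. ] w -0.0001 q7 0.61
```

```bash

python3 -m handwheel '[{"claw":1,"linear":[0,0.3,0.6],"turn":-0.1},{"claw":1,"linear":[0,0.1,1],"turn":0},{"claw":1,"linear":[0,0,1],"turn":0},{"claw":1,"linear":[0,0,0.9],"turn":0},{"claw":1,"linear":[0,0,0],"turn":0}]'
python3 - <<'E'
from h import *
go((.634,.1715,.088))
a=optics.get_image("side")[195:300,205:345]; a=cv2.resize(a,None,fx=3.6,fy=3.6,interpolation=cv2.INTER_CUBIC)
b=optics.get_image("top")[165:265,180:300]; b=cv2.resize(b,None,fx=3.78,fy=3.78,interpolation=cv2.INTER_CUBIC)[:378]
cv2.imwrite("pics/r1.png",cv2.hconcat([a[:375,:400],b[:375,:400]]))
E
```

```text
t: 2.77
eef_pos: [0.6289, 0.1795, 0.1161]
eef_rot: [-0.704, -3.042, 0.029]
contact_force: [-0.9, -0.9, 0.5]
width: -0.0001
t2.77 pos [0.6289 0.1795 0.1161] units [-0.34 -0.17  1.12] turn 0.06 tilt 1.53 F [-0.9 -0.9  0.5] w -0.0001 q7 0.58
```

View pics/r1.png

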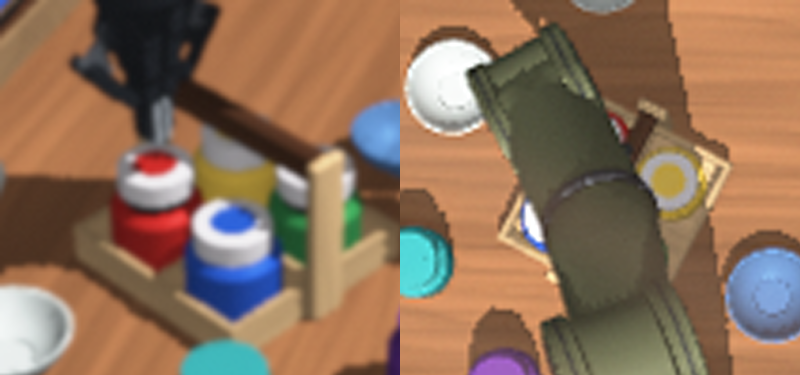

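The side view shows the fingertips (160,130) just above the red cap (155,165) and clear of the bar. Next I'll centre them and lower in small steps.

```bash

python3 -m handwheel '[{"claw":1,"linear":[-0.3,-0.15,0.4],"turn":0},{"claw":1,"linear":[0,0,0.2],"turn":0},{"claw":1,"linear":[0,0,0.2],"turn":0},{"claw":1,"linear":[0,0,0.1],"turn":0}]'
python3 -c "
from h import *
go((.634,.1715,.079))"
```

```text
t: 3.2
eef_pos: [0.6401, 0.1755, 0.102]
eef_rot: [-0.706, -3.056, 0.014]
contact_force: [-0.0, -0.3, -0.4]
width: -0.0
t3.20 pos [0.6401 0.1755 0.102 ] units [ 0.15 -0.24  0.92] turn 0.07 tilt 0.59 F [-0.  -0.3 -0.4] w -0.0 q7 0.59
```

```bash

python3 -m handwheel '[{"claw":1,"linear":[0.1,-0.2,0.3],"turn":0},{"claw":1,"linear":[0,-0.1,0.3],"turn":0},{"claw":1,"linear":[0,0,0.2],"turn":0}]'
python3 -m handwheel '[{"claw":1,"linear":[0,0,0.2],"turn":0},{"claw":1,"linear":[0,0,0.2],"turn":0}]'
python3 -c "
from h import *
go((.634,.1715,.079))"
```

```text
t: 3.45
eef_pos: [0.6367, 0.1708, 0.0839]
eef_rot: [-0.708, -3.061, 0.007]
contact_force: [-0.5, 1.8, 14.9]
width: 0.0
t: 3.62
eef_pos: [0.6398, 0.1733, 0.0796]
eef_rot: [0.707, 3.055, 0.0]
contact_force: [-13.7, -4.7, 50.4]
width: -0.0001
t3.62 pos [0.6398 0.1733 0.0796] units [ 0.18 -0.17  0.02] turn 0.06 tilt 0.33 F [-13.7  -4.7  50.4] w -0.0001 q7 0.58
```

The force rose at z = 0.0796, the expected seated height of 0.079, so red is on its hard stop. I'll back off, raise clear of the bar and look, and press green more gently.

```bash

python3 -m handwheel '[{"claw":1,"linear":[0,0,-0.3],"turn":0},{"claw":1,"linear":[0,0,-1],"turn":0},{"claw":1,"linear":[0,0,-1],"turn":0},{"claw":1,"linear":[0,0,-1],"turn":0},{"claw":1,"linear":[0,0,-1],"turn":0}]'
python3 -m handwheel '[{"claw":1,"linear":[0,0,-1],"turn":0},{"claw":1,"linear":[0,0,-0.5],"turn":0}]'
python3 - <<'E'
from h import *
go((.5217,.1328,.18))
a=optics.get_image("side")[225:275,230:310]; cv2.imwrite("pics/r2.png",cv2.resize(a,None,fx=10,fy=10,interpolation=cv2.INTER_LANCZOS4))
E
```

```text
t: 4.03
eef_pos: [0.6367, 0.1726, 0.187]
eef_rot: [-0.707, -3.059, 0.008]
contact_force: [-0.1, 0.5, 0.4]
width: 0.0001
t: 4.2
eef_pos: [0.6383, 0.1732, 0.229]
eef_rot: [0.708, 3.059, -0.004]
contact_force: [0.7, 0.6, -0.1]
width: 0.0001
t4.20 pos [0.6383 0.1732 0.229 ] units [ 3.48 -3.5   1.96] turn 0.06 tilt 0.18 F [ 0.7  0.6 -0.1] w 0.0001 q7 0.63
```

View pics/r2.png

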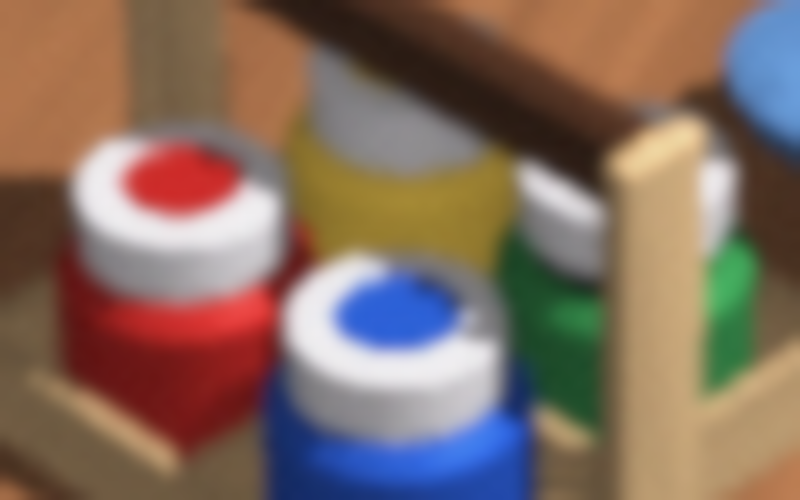

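Red now matches the seated outline with no black ring, and the caddy hasn't moved. The green cap's ring still shows at (580,275). On to green.

```bash

python3 -m handwheel '[{"claw":1,"linear":[0.9,-0.9,0],"turn":0},{"claw":1,"linear":[0.9,-0.9,0],"turn":0},{"claw":1,"linear":[0.9,-0.9,0],"turn":0},{"claw":1,"linear":[0.7,-0.7,0],"turn":0},{"claw":1,"linear":[0.1,-0.1,0],"turn":0}]'
python3 -c "
from h import *
go((.5217,.1328,.1))"
```

```text
t: 4.67
eef_pos: [0.5204, 0.133, 0.2291]
eef_rot: [0.708, 3.05, 0.005]
contact_force: [-0.9, -0.5, -0.1]
width: 0.0003
t4.67 pos [0.5204 0.133  0.2291] units [-0.   -0.02  5.17] turn 0.05 tilt 0.62 F [-0.9 -0.5 -0.1] w 0.0003 q7 0.59
```

```bash

python3 -m handwheel '[{"claw":1,"linear":[0,0,0.8],"turn":0},{"claw":1,"linear":[0,0,1],"turn":0},{"claw":1,"linear":[0,0,1],"turn":0},{"claw":1,"linear":[0,0,1],"turn":0},{"claw":1,"linear":[0,0,0.5],"turn":0}]'
python3 -c "
from h import *
go((.5217,.1328,.1))"
```

```text
t: 5.08
eef_pos: [0.5258, 0.1341, 0.1211]
eef_rot: [0.707, 3.04, 0.016]
contact_force: [-1.2, 0.7, 0.1]
width: -0.0
t5.08 pos [0.5258 0.1341 0.1211] units [ 0.14 -0.13  0.84] turn 0.04 tilt 1.31 F [-1.2  0.7  0.1] w -0.0 q7 0.53
```

```bash

python3 -m handwheel '[{"claw":1,"linear":[0.1,-0.1,0.4],"turn":0},{"claw":1,"linear":[0.1,-0.1,0.4],"turn":0},{"claw":1,"linear":[0,0,0],"turn":0}]'
python3 -c "
from h import *
go((.5217,.1328,.08))"
```

```text
t: 5.33
eef_pos: [0.5195, 0.1322, 0.0953]
eef_rot: [0.707, 3.044, 0.013]
contact_force: [-0.1, 0.3, -0.1]
width: 0.0001
t5.33 pos [0.5195 0.1322 0.0953] units [-0.06  0.05  0.61] turn 0.04 tilt 1.07 F [-0.1  0.3 -0.1] w 0.0001 q7 0.52
```

```bash

python3 -m handwheel '[{"claw":1,"linear":[-0.05,0.05,0.25],"turn":0},{"claw":1,"linear":[0,0,0.2],"turn":0}]'
python3 -m handwheel '[{"claw":1,"linear":[0,0,0.12],"turn":0}]'
python3 -m handwheel '[{"claw":1,"linear":[0,0,0.12],"turn":0}]'
```

```text
t: 5.5
eef_pos: [0.5223, 0.1318, 0.0843]
eef_rot: [0.709, 3.043, 0.01]
contact_force: [-8.7, -9.9, 29.8]
width: 0.0
t: 5.58
eef_pos: [0.5221, 0.1298, 0.0821]
eef_rot: [0.711, 3.042, 0.005]
contact_force: [-7.6, -6.4, 23.0]
width: 0.0002
t: 5.67
eef_pos: [0.5223, 0.1281, 0.0805]
eef_rot: [0.714, 3.041, 0.002]
contact_force: [-5.4, -4.4, 20.5]
width: 0.0
```

```bash

python3 -m handwheel '[{"claw":1,"linear":[0,0,0.1],"turn":0}]'
python3 -m handwheel '[{"claw":1,"linear":[0,0,0.1],"turn":0}]'
python3 -m handwheel '[{"claw":1,"linear":[0,0,0.1],"turn":0}]'
```

```text
t: 5.75
eef_pos: [0.5228, 0.1277, 0.0803]
eef_rot: [0.715, 3.039, 0.002]
contact_force: [-9.4, -1.4, 33.2]
width: -0.0002
t: 5.83
eef_pos: [0.5232, 0.1277, 0.0804]
eef_rot: [0.716, 3.037, 0.003]
contact_force: [-8.8, -1.5, 28.4]
width: -0.0001
t: 5.92
eef_pos: [0.5233, 0.1277, 0.0805]
eef_rot: [0.717, 3.035, 0.003]
contact_force: [-8.6, -3.2, 23.2]
width: -0.0003
```

```bash

python3 -m handwheel '[{"claw":1,"linear":[0,0,-0.3],"turn":0},{"claw":1,"linear":[0,0,-1],"turn":0},{"claw":1,"linear":[0,0,-1],"turn":0},{"claw":1,"linear":[0,0,-1],"turn":0},{"claw":1,"linear":[0,0,-1],"turn":0}]'
python3 -m handwheel '[{"claw":0,"linear":[0,0,-1],"turn":0},{"claw":-1,"linear":[0,0,-1],"turn":0},{"claw":-1,"linear":[0,0,0],"turn":0}]'
python3 - <<'E'
from h import *
go((.578,.152,.106))
a=optics.get_image("side"); b=optics.get_image("top"); cv2.imwrite("pics/s3.png",a);cv2.imwrite("pics/t3.png",b)
a=a[225:275,230:310]; cv2.imwrite("pics/r3.png",cv2.resize(a,None,fx=10,fy=10,interpolation=cv2.INTER_LANCZOS4))
b=b[165:265,180:300]; cv2.imwrite("pics/r3t.png",cv2.resize(b,None,fx=6,fy=6,interpolation=cv2.INTER_CUBIC))
E
```

```text
t: 6.33
eef_pos: [0.5214, 0.1289, 0.1906]
eef_rot: [0.716, 3.037, 0.002]
contact_force: [0.7, 0.4, 0.5]
width: -0.0001
t: 6.58
eef_pos: [0.5249, 0.1308, 0.2494]
eef_rot: [0.714, 3.026, 0.014]
contact_force: [0.5, -0.0, 0.7]
width: 0.036
t6.58 pos [0.5249 0.1308 0.2494] units [-1.35  1.62  5.8 ] turn -0.02 tilt 1.92 F [ 0.5 -0.   0.7] w 0.036 q7 0.59
```

View pics/r3.png

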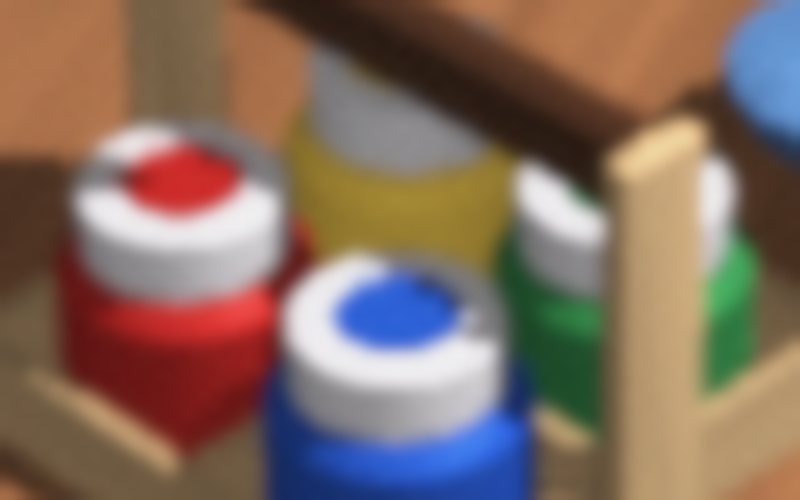

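View pics/r3t.png

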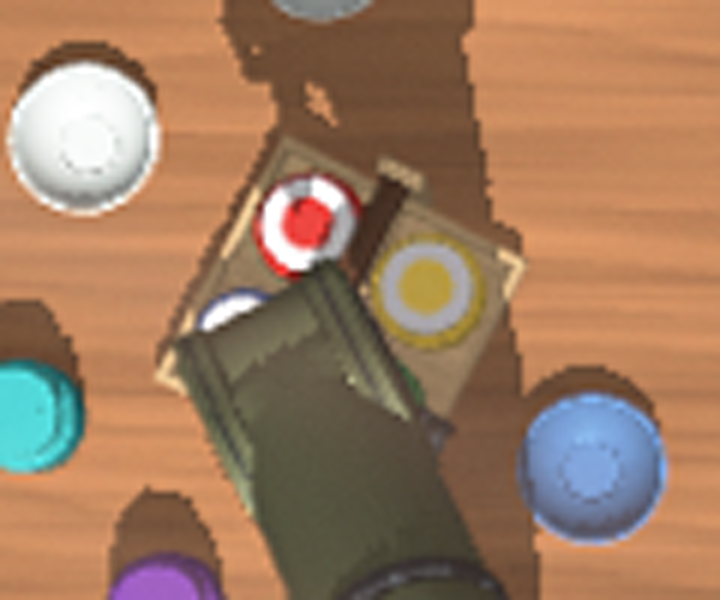

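Green is seated too: the ring is gone and the caddy is still in place. Next I'll centre the open gripper over the bar, keeping an eye on the tool tilt.

```bash
cat >> h.py <<'E'
    print("tool z in xy-tool-horizontal: tilt about bar(x) deg %.2f, about y deg %.2f"%(np.degrees(np.arcsin(-R[2,1])),np.degrees(np.arcsin(R[2,0]))))
E
python3 -m handwheel '[{"claw":-1,"linear":[-0.5,0.7,0],"turn":0},{"claw":-1,"linear":[-0.5,0.7,0],"turn":0},{"claw":-1,"linear":[-0.2,0.2,0],"turn":0},{"claw":-1,"linear":[0,0,0],"turn":0}]'
python3 -c "
from h import *
go((.578,.152,.106))"
```

```text
t: 7.02
eef_pos: [0.566, 0.1508, 0.2427]
eef_rot: [0.718, 3.038, -0.0]
contact_force: [-0.5, 0.2, -0.4]
width: 0.0856
t7.02 pos [0.566  0.1508 0.2427] units [-0.3   0.23  5.48] turn -0.03 tilt 1.15 F [-0.5  0.2 -0.4] w 0.0856 q7 0.59
tool z in xy-tool-horizontal: tilt about bar(x) deg -0.26, about y deg -1.12
```

```bash

python3 -m handwheel '[{"claw":-1,"linear":[-0.3,0.2,0.2],"turn":0},{"claw":-1,"linear":[-0.1,0.05,0.5],"turn":0},{"claw":-1,"linear":[0,0,1],"turn":0},{"claw":-1,"linear":[0,0,0.9],"turn":0},{"claw":-1,"linear":[0,0,0],"turn":0}]'
python3 - <<'E'
from h import *
go((.578,.152,.106))
a=optics.get_image("side")[195:300,205:345]; cv2.imwrite("pics/r4.png",cv2.resize(a,None,fx=5.5,fy=5.5,interpolation=cv2.INTER_CUBIC))
E
```

```text
t: 7.43
eef_pos: [0.577, 0.149, 0.1708]
eef_rot: [0.72, 3.042, -0.006]
contact_force: [-0.1, 0.2, 0.0]
width: 0.0853
t7.43 pos [0.577  0.149  0.1708] units [0.06 0.13 2.59] turn -0.04 tilt 0.92 F [-0.1  0.2  0. ] w 0.0853 q7 0.57
tool z in xy-tool-horizontal: tilt about bar(x) deg 0.02, about y deg -0.92
```

View pics/r4.png

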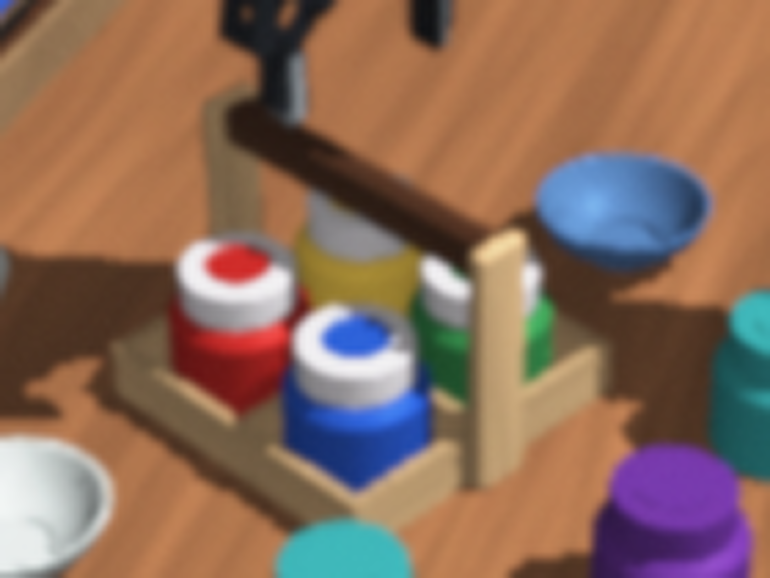

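The open fingers straddle the bar evenly, at (285,100) and (430,30), with the red and green caps down. I'll lower onto the bar.

```bash

python3 -m handwheel '[{"claw":-1,"linear":[0.05,0.1,0.6],"turn":0},{"claw":-1,"linear":[0,0.05,0.8],"turn":0},{"claw":-1,"linear":[0,0,0.6],"turn":0},{"claw":-1,"linear":[0,0,0.3],"turn":0},{"claw":-1,"linear":[0,0,0],"turn":0}]'
python3 -c "
from h import *
go((.578,.152,.106))"
```

```text
t: 7.9
eef_pos: [0.5807, 0.152, 0.1162]
eef_rot: [0.721, 3.036, -0.003]
contact_force: [-0.0, 0.3, -0.4]
width: 0.0856
t7.90 pos [0.5807 0.152  0.1162] units [ 0.1  -0.05  0.41] turn -0.05 tilt 1.19 F [-0.   0.3 -0.4] w 0.0856 q7 0.54
tool z in xy-tool-horizontal: tilt about bar(x) deg -0.18, about y deg -1.18
```

```bash

python3 -m handwheel '[{"claw":-1,"linear":[0.1,-0.05,0.4],"turn":0},{"claw":-1,"linear":[0.05,-0.02,0.2],"turn":0},{"claw":-1,"linear":[0,0,0],"turn":0},{"claw":-1,"linear":[0,0,0],"turn":0}]'
python3 -c "
from h import *
go((.578,.152,.106))"
```

```text
t: 8.23
eef_pos: [0.5788, 0.1523, 0.1044]
eef_rot: [0.721, 3.032, 0.001]
contact_force: [0.1, 1.4, 1.0]
width: 0.0856
t8.23 pos [0.5788 0.1523 0.1044] units [ 0.02 -0.02 -0.06] turn -0.06 tilt 1.44 F [0.1 1.4 1. ] w 0.0856 q7 0.53
tool z in xy-tool-horizontal: tilt about bar(x) deg -0.37, about y deg -1.39
```

```bash

python3 -m handwheel '[{"claw":0.3,"linear":[0,0,0],"turn":0},{"claw":0.4,"linear":[0,0,0],"turn":0},{"claw":0.5,"linear":[0,0,0],"turn":0},{"claw":0.6,"linear":[0,0,0],"turn":0},{"claw":0.7,"linear":[0,0,0],"turn":0}]'
python3 -m handwheel '[{"claw":1,"linear":[0,0,0],"turn":0},{"claw":1,"linear":[0,0,0],"turn":0},{"claw":1,"linear":[0,0,0],"turn":0},{"claw":1,"linear":[0,0,0],"turn":0}]'
python3 -c "
from h import *
go((.578,.152,.106))"
```

```text
t: 8.65
eef_pos: [0.5809, 0.1527, 0.1076]
eef_rot: [0.721, 3.027, 0.005]
contact_force: [0.2, -0.1, -1.4]
width: 0.0257
t: 8.98
eef_pos: [0.5806, 0.1518, 0.1077]
eef_rot: [0.722, 3.028, 0.003]
contact_force: [-0.2, -0.1, 1.5]
width: 0.0165
t8.98 pos [0.5806 0.1518 0.1077] units [ 0.1  -0.04  0.07] turn -0.07 tilt 1.68 F [-0.2 -0.1  1.5] w 0.0165 q7 0.53
tool z in xy-tool-horizontal: tilt about bar(x) deg -0.48, about y deg -1.60
```

Gripped at 16.5 mm opening. Now a slow lift, with checks along the way.

```bash

python3 -m handwheel '[{"claw":1,"linear":[0,0,-0.15],"turn":0},{"claw":1,"linear":[0,0,-0.2],"turn":0},{"claw":1,"linear":[0,0,-0.2],"turn":0},{"claw":1,"linear":[0,0,-0.25],"turn":0},{"claw":1,"linear":[0,0,-0.25],"turn":0}]'
python3 -c "
from h import *
go((.5806,.1518,.2077))
print(monitor.sense()['torque'])"
```

```text
t: 9.4
eef_pos: [0.5752, 0.151, 0.1311]
eef_rot: [0.723, 3.038, -0.006]
contact_force: [0.6, 0.9, -7.6]
width: 0.0173
t9.40 pos [0.5752 0.151  0.1311] units [-0.24  0.13 -3.06] turn -0.06 tilt 1.09 F [ 0.6  0.9 -7.6] w 0.0173 q7 0.54
tool z in xy-tool-horizontal: tilt about bar(x) deg -0.05, about y deg -1.09
[0.01214296 0.0382478  0.06912189]
```

```bash

python3 -m handwheel '[{"claw":1,"linear":[-0.05,0.03,-0.3],"turn":0},{"claw":1,"linear":[-0.05,0.03,-0.3],"turn":0},{"claw":1,"linear":[-0.05,0.03,-0.3],"turn":0},{"claw":1,"linear":[-0.05,0.03,-0.3],"turn":0},{"claw":1,"linear":[-0.05,0,-0.3],"turn":0}]'
python3 - <<'E'
from h import *
go((.5806,.1518,.2077))
a=optics.get_image("side")[165:300,205:345]; cv2.imwrite("pics/r5.png",cv2.resize(a,None,fx=4.4,fy=4.4,interpolation=cv2.INTER_CUBIC))
E
```

```text
t: 9.82
eef_pos: [0.5812, 0.1512, 0.1728]
eef_rot: [0.723, 3.039, -0.006]
contact_force: [-0.3, -0.1, -7.0]
width: 0.017
t9.82 pos [0.5812 0.1512 0.1728] units [ 0.01  0.01 -1.4 ] turn -0.06 tilt 1.05 F [-0.3 -0.1 -7. ] w 0.017 q7 0.57
tool z in xy-tool-horizontal: tilt about bar(x) deg -0.02, about y deg -1.05
```

View pics/r5.png

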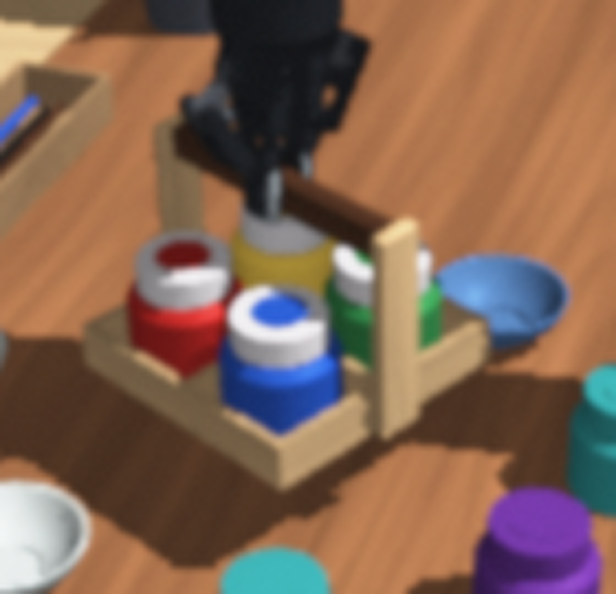

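The caddy is hanging level with all four pots in it. Now the last 35 mm.

```bash

python3 -m handwheel '[{"claw":1,"linear":[0,0,-0.3],"turn":0},{"claw":1,"linear":[0,0,-0.3],"turn":0},{"claw":1,"linear":[0,0,-0.3],"turn":0},{"claw":1,"linear":[0,0,-0.2],"turn":0},{"claw":1,"linear":[0,0,0],"turn":0}]'
python3 -c "
from h import *
go((.5806,.1518,.2077))"
```

```text
t: 10.28
eef_pos: [0.582, 0.1512, 0.2058]
eef_rot: [0.723, 3.035, -0.003]
contact_force: [0.8, -0.4, -7.9]
width: 0.0172
t10.28 pos [0.582  0.1512 0.2058] units [ 0.06 -0.   -0.08] turn -0.07 tilt 1.24 F [ 0.8 -0.4 -7.9] w 0.0172 q7 0.58
tool z in xy-tool-horizontal: tilt about bar(x) deg -0.17, about y deg -1.23
```

```bash

python3 -m handwheel '[{"claw":1,"linear":[0,0,-0.05],"turn":0},{"claw":1,"linear":[0,0,0],"turn":0},{"claw":1,"linear":[0,0,0],"turn":0},{"claw":1,"linear":[0,0,0],"turn":0},{"claw":1,"linear":[0,0,0],"turn":0}]'
python3 - <<'E'
from h import *
go((.5806,.1518,.2077))
for i in range(4): optics.get_image("top")
a=optics.get_image("side"); go((.5806,.1518,.2077)); cv2.imwrite("pics/s6.png",a)
a=a[150:300,180:370]; cv2.imwrite("pics/r6.png",cv2.resize(a,None,fx=4,fy=4,interpolation=cv2.INTER_CUBIC))
print(abs(monitor.sense()["qvel"]).max())
E
```

```text
t: 10.7
eef_pos: [0.5811, 0.151, 0.2065]
eef_rot: [0.723, 3.037, -0.005]
contact_force: [-0.0, -0.3, -6.7]
width: 0.0173
t10.70 pos [0.5811 0.151  0.2065] units [ 0.03  0.02 -0.05] turn -0.07 tilt 1.14 F [-0.  -0.3 -6.7] w 0.0173 q7 0.58
tool z in xy-tool-horizontal: tilt about bar(x) deg -0.08, about y deg -1.14
t10.95 pos [0.5813 0.1511 0.2067] units [ 0.04  0.01 -0.04] turn -0.07 tilt 1.17 F [ 0.1 -0.3 -7.2] w 0.0169 q7 0.58
tool z in xy-tool-horizontal: tilt about bar(x) deg -0.10, about y deg -1.17
0.002538639653010669
```

View pics/r6.png

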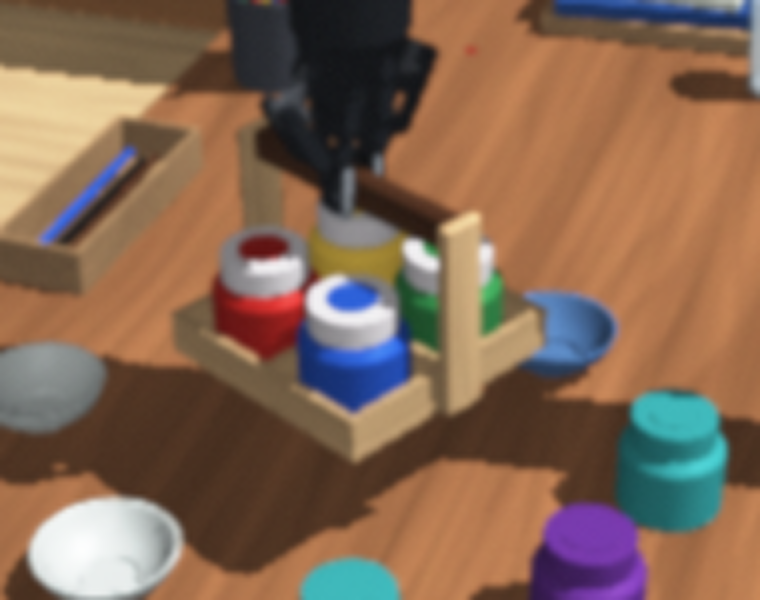

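```bash
python3 - <<'E'
from h import *
u=np.array([np.cos(np.radians(-26.4)),np.sin(np.radians(-26.4)),0])
v=np.array([-u[1],u[0],0])
for c,f in((np.array([.578,.152,0]),"side0"),(np.array([.578,.151,.099]),"s6")):
  im=cv2.imread(f"pics/{f}.png")
  P=[c+u*a+v*b+[0,0,z] for a,b,z in((.0925,0,.136),(-.0925,0,.136),(.088,.088,.03),(-.088,.088,.03),(-.088,-.088,.03),(-.088,.088,0))]
  q=proj("side",P); x0,y0=(205,175) if f=="side0" else (205,155)
  B=cv2.resize(im[y0:y0+125,x0:x0+140],None,fx=2.8,fy=2.8,interpolation=cv2.INTER_CUBIC)
  for p in q: cv2.circle(B,tuple(((p-[x0,y0]+.5)*2.8).astype(int)),3,(255,0,255),1)
  globals()[f]=B
cv2.imwrite("pics/lev.png",cv2.hconcat([side0,s6]))
E
```

```text
(no output)
```

View pics/lev.png

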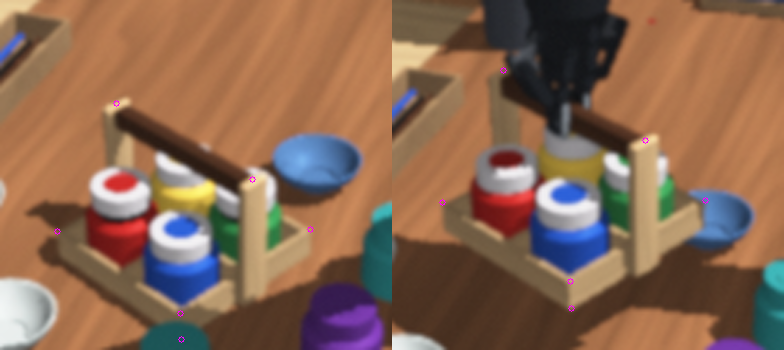

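The model of a level caddy raised 99 mm fits the post tops and rim corners to about 1 px. The arm is still, so I'm handing in.

```bash
python3 -c "
from bench import r
print(r.hand_in())"
```

```text
the job is handed in; nothing more can be done
None
```

I pressed the red and green caps home with the caddy still on the desk. I then gripped the handle bar at its middle and lifted the caddy about 99 mm. I handed in at about 11 s of the 50 s allowed, still holding it.

- **Caps:** both raised caps were 7–9 mm up at the start. Afterwards neither shows a black ring in the side view. The fingers stopped against them at 79.6 mm (red) and 80.5 mm (green), against 79 mm expected for a seated cap. Blue and yellow were already home and I left them alone.
- **Hold:** the caddy hangs level to within roughly 1° in the side picture, with all four pots in their wells. The grip was steady at 17 mm, the load was about 7 N and the joints were practically still.
- **Bystanders:** the bowls and the look-alike pots in view were where they started. I did not check the ink bottle, tumbler and eraser again at the end; the arm went nowhere near the tumbler.

**Off target:**
- The red press peaked at about 50 N at the closed fingertips, more than I meant. That is below the 120 N wrist limit. I took the 40 N limit to cover only the arm and gripper body, not the fingers. The green press stayed under about 35 N.
- The tool is tilted about 1.2° along the bar; the moves could not correct this.

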